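# Shim the rocking analyser

## Robot

A 7-joint arm with a two-finger parallel gripper is mounted at the origin on the work surface. World frame = base frame: x ahead of the robot, y to its left, z up, the work surface at z = 0. Lengths are in mm, angles in rad, forces in N, time in s.
With the tool pointing down it reaches from about 400 to 750 mm from the base axis. Payload 19.5 kg.
Tool frame: the origin (TCP) lies at the very end of the fingers, on their centre line; the grasp point (between the pads) lies 19 mm behind it; y points along the fingers, x is the direction in which the jaws open and shut, and the axes are right-handed (so a half turn about y gives the same grasp; the last joint's range is limited). The gripper opens to 85 mm and grips with 20 to 120 N. Pads are 22 mm wide; open, the fingers measure 114 mm over their backs; the gripper's body (76 mm by 85 mm) begins 54 mm behind the grasp point. The pads swing forward as they close: fully open they stand 13 mm farther back than shut.
Start: joints at [-1.385, 0.707, -0.028, 1.485, 0.022, 0.951, -0.075], TCP at [129.844, 560.121, 231.268] pointing down, gripper open.
Joint ranges: [-2.71, 2.71], [-0.32, 2.16], [-1.57, 1.52], [0, 2.45], [-1.46, 4.6], [0, 2.02], [-2.83, 2.83]. Speed limits (rad/s): [1.89, 1.89, 2.57, 2.57, 3.01, 3.01, 3.01].

## Interface

Orientations are given as a unit quaternion [w, x, y, z].
In Python, from rig import env, eyes, workorder gives the robot as it stands. The module is installed in compiled form; this text tells all that it offers.
- The arm moves only by the tool move_arm, never from a script. Its arguments are lists of equal length, an entry for each row: "slide": the shift along the tool's x, y, z in m, a list of three; "twist": the turn about the tool's y in rad. A call has 1 to 12 rows; each row is the pose to reach, as a shift and turn from the pose commanded when the call began, along the tool's axes at that moment; what a row does not reach only later rows make up. A row lasts 1/8 s, in which the tool goes at most 62.5 mm and 10.7 degrees, less where a joint would pass 70% of its speed; a pose out of reach is approached as far as the arm can. A call with a gripper value outside its range is refused whole. "claw" is the opening, from 0 (shut) to 1 (fully open), set as the call begins (left out, the last holds). The fingers move at their own pace and stop on an object; "squeeze" is the grip in N (left out, the last holds). Time passes only in rows, so rows that repeat a pose let the fingers close. It gives the time, the measured TCP pose, the force and the opening at its end, in the units of the state.
- env.get_obs(): the state, without advancing time (a new reading comes with each control period).
- eyes.get_image(name): name is "side" or "top" or "wrist"; returns (picture, depth): 384x512x3 uint8, blue, green, red; 384x512 float32, mm along the optical axis (not along the pixel's ray), 0 where there is no reading.
- eyes.camera_params(name): a dict with "fx", "fy", "cx", "cy" (pixels), "k1" (the pictures are not rectified: a ray, as slopes to the right and down, at radius r is drawn at 1 + k1 r^2 times it, then the intrinsics apply), "position" and "orientation" of the camera in the world. Camera axes: x right, y down, z forward; pixel columns grow to the right and rows downward; lengths in mm; the calibration is good to about 2 mm. A picture is of the moment at which its call begins: read the wrist's pose just before it. camera_params takes no time and is no camera call; for the wrist camera it gives the pose at the moment of the call.
- workorder.hand_in(): hands the job in, once; it reports no verdict.
The state is a dict: "clock": time; "joint_pos": joint angles; "joint_vel": joint speeds; "effort": joint torques, N m; "tcp_pos": TCP position; "orientation": TCP orientation; "force": force on the tool from outside, world axes, zero at the start; "wrist_torque": the same for the moment, N m; "width": opening from 0.0 (shut) to 1.0 (fully open).
Only numpy, scipy, OpenCV 4.12 (cv2) and the standard library are available. Lean on these libraries where they do the work, as an engineer would, in place of code of your own. Each camera call takes 0.05 s, during which the arm holds its last target.

## Task

The signal analyser on the rack shelf rocks because its front right foot, the one nearest the wooden wedge, is too short. Push the wedge along the shelf, thin end first, under that foot until the foot stands on the wedge's flat part and the analyser is level and has stopped rocking, then back away. Only push the wedge: pick nothing up, do not touch or shove the analyser, and leave the other things where they lie.

Things in the scene. Friction and masses are not known exactly. Their poses are not given: they have to be found in the camera images.
- analyser: Dark steel box 200 x 200 x 65 mm, top 118 mm up, loose on four round feet, about 1 kg, screen and knobs on its -x side towards the robot. Origin: centre of the feet, level with the soles of the three long ones (45 mm legs); z leans about 4 degrees until the short foot is propped, upright when level. Short foot: x -80, y -125 mm, front right seen from the robot, 10 mm short; it leans over onto it.
- cross_bar (a point): End of the front aluminium cross bar above the short foot. Two such bars, 22 mm wide, 45 to 53 mm up, run along the analyser's y under the box at x = -80 and +80 mm, stick out 40 mm at both sides and carry the feet, at y = -125 and +125 mm. Origin: mid width of the bar's outer end, y = -140 mm, at the bar's top.
- short_foot (a point): Lowest point of the analyser's short foot: a black rubber ball of 28 mm diameter under a 12 mm stem, 25 mm out from the box's right side. It touches the shelf at the start and presses on it with only about 1 to 2 N.
- wedge: Loose pale wooden wedge, 130 x 46 mm, 70 g; x points to the thin end. Ramp from 0.6 mm (x = +68 mm) to 10 mm (x = +13), flat 10 mm high to x = -27, then a heel block 22 mm high to the square back face at x = -62. Origin: underside, mid width, below the spot of the flat where the foot belongs; 13 mm either way along x still is on the flat. Pushed further, the heel block meets the foot.
- wedge_heel (a point): Middle of the upper edge of the wedge's square back face (22 mm high, 46 mm wide), where it is pushed. The wedge starts with its thin end about 35 to 110 mm short of the foot and roughly towards it, slides at under 1 N, and needs some 1 to 4 N more while it goes under the foot. If pushed off centre it turns.
- spigot: Chrome spigot adapter standing upright, 28 mm diameter, 42 mm high. Bystander. Origin: centre of its underside.
- panel_knob: White plastic knob, 38 mm diameter, 22 mm high. Bystander. Origin: centre of its underside.
- magic_joint: Black L-shaped camera magic arm joint, arms 126 mm long along its x and y, 42 mm high at the corner. Bystander. Origin: underside of the corner hub.
- battery_plate: Green anodised battery plate 85 x 110 mm, 16 mm high. Bystander. Origin: centre of its underside.
- shoe_block: Small aluminium block 30 x 30 mm, 20 mm high. Bystander. Origin: centre of its underside.
- hex_driver: Hand driver with black handle, about 160 mm long, lying along its x. Bystander. Origin: underside, mid length.
Things that resemble listed ones, but are neither listed nor needed, are in the scene too. Several things have the shape of the wedge; the one meant has the colours described above.

How it is judged (in metres and radians):
At the end, for the whole second after the job is handed in: The analyser stands level within 0.8 degrees (0.014 rad), its short foot on the flat of the wedge (foot within 18 mm of the wedge's origin lengthwise, within its half width of 23 mm sideways) and pressing on it with over 0.2 N, the wedge flat on the shelf, both at rest (angle between analyser's own z axis and vertical below 0.014 rad and contact force between wedge and analyser above 0.2 N and x of short_foot in the frame of wedge between -0.018 and 0.018 m and y of short_foot in the frame of wedge between -0.023 and 0.023 m and height (world z) of wedge below 0.004 m and angle between wedge's own z axis and vertical below 0.05 rad and linear speed of each of analyser, wedge below 0.01 m/s and angular speed of analyser below 0.05 rad/s); the robot touches nothing.
It fails at once if the wedge is lifted or tipped (height (world z) of wedge above 0.012 m or angle between wedge's own z axis and vertical above 0.25 rad).
It fails at once if the robot touches the analyser with over 2 N (contact force between any of the fingers, the arm and analyser above 2 N).
It fails at once if the analyser is shoved more than 25 mm from its place (distance of analyser from where it was at the start of the episode above 0.025 m).
It fails at once if a bystander is moved more than 20 mm (distance of any of spigot, panel_knob, magic_joint, battery_plate, shoe_block, hex_driver from where it was at the start of the episode above 0.02 m).
It also fails if it takes over 45 s, if anything falls off the work surface, if the arm or the gripper's body presses on something with over 40 N, if the wrist force passes 120 N, or if a joint passes its speed limit or range.

## Working session

There is one attempt and no reset: what is moved stays moved. The work goes in short steps, Python scripts to look and compute and a tool call to move; the robot and the scene stay as the last step left them, time stands still between calls to the robot, and variables do not carry over. Pictures are saved under pics/ and viewed, and the job is handed in when it is done.

Besides the shell and the picture viewer there is one more tool, called after "Call:" as a command line: name --pt "numbers of a row" for each row, then --argument value for the rest. move_arm: Moves the arm, as the interface text tells. Its arguments: {"type":"object","properties":{"slide":{"type":"array"},"twist":{"type":"array"},"claw":{"type":"number"},"squeeze":{"type":"number"}},"required":["slide","twist"]}

```bash
mkdir -p pics
python3 - <<'E'
from rig import env, eyes, workorder
import cv2,json,numpy as np
o=env.get_obs();print(o['clock'],o['tcp_pos'],o['orientation'],o['force'],o['width'])
for n in ['side','top']:
    p,d=eyes.get_image(n);cv2.imwrite(f'pics/{n}0.png',p);np.savez(f'{n}0.npz',p=p,d=d)
    c=eyes.camera_params(n);print(n,c)
E
```

```text
0.0 [129.7859761  559.87959259 230.85605104] [-0.55335022  0.55383432  0.43962759 -0.44022569] [-1.06070643  0.71993505 -0.06795694] 0.9997232309703452
side {'fx': 366.92495793734366, 'fy': 366.92495793734366, 'cx': 253.8381398892428, 'cy': 188.45473645705337, 'k1': -0.03411722378919769, 'position': array([  302.30459824, -1048.45587528,   692.95774637]), 'orientation': array([-0.48182988,  0.86649907, -0.11779029,  0.05607832])}
top {'fx': 469.73606808413984, 'fy': 469.73606808413984, 'cx': 264.1062559595091, 'cy': 187.22185406716687, 'k1': 0.04726050573174926, 'position': array([ 428.94066622,  -67.38803804, 1304.26828595]), 'orientation': array([-0.03244842,  0.70939762, -0.7033725 ,  0.03113251])}
```

View pics/top0.png

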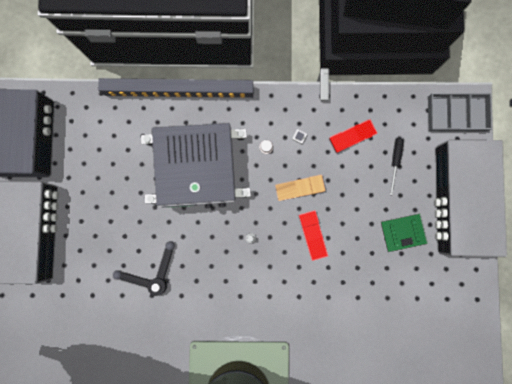

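View pics/side0.png

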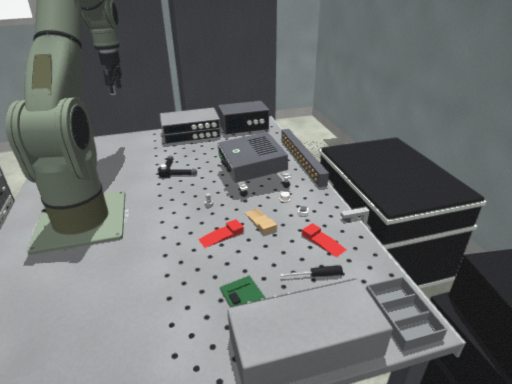

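```bash
cat > h.py <<'E'
import numpy as np,cv2
from scipy.spatial.transform import Rotation as R
def rot(q): return R.from_quat([q[1],q[2],q[3],q[0]]).as_matrix()
def ray(c,u,v):
    xd=(u-c['cx'])/c['fx'];yd=(v-c['cy'])/c['fy'];x,y=xd,yd
    for _ in range(20):
        s=1+c['k1']*(x*x+y*y);x,y=xd/s,yd/s
    return rot(c['orientation'])@np.array([x,y,1.])
def plane(c,u,v,z):
    d=ray(c,u,v);p=np.array(c['position']);return p+d*(z-p[2])/d[2]
def proj(c,P):
    q=rot(c['orientation']).T@(np.array(P)-c['position']);x,y=q[0]/q[2],q[1]/q[2];s=1+c['k1']*(x*x+y*y)
    return c['cx']+c['fx']*x*s,c['cy']+c['fy']*y*s
def dpt(c,d,u,v):
    return np.array(c['position'])+ray(c,u,v)*d[int(round(v)),int(round(u))]
E
python3 - <<'E'
import numpy as np,cv2
a=np.load('top0.npz')['p'];cv2.imwrite('pics/topz.png',cv2.resize(a[120:220,140:340],None,fx=4,fy=4,interpolation=cv2.INTER_CUBIC))
a=np.load('side0.npz')['p'];cv2.imwrite('pics/sidez.png',cv2.resize(a[130:250,190:350],None,fx=5,fy=5,interpolation=cv2.INTER_CUBIC))
E
```

```text
(no output)
```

View pics/topz.png

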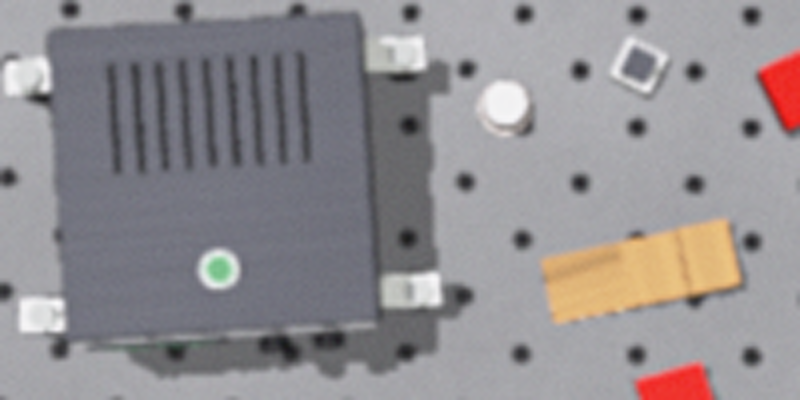

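View pics/sidez.png

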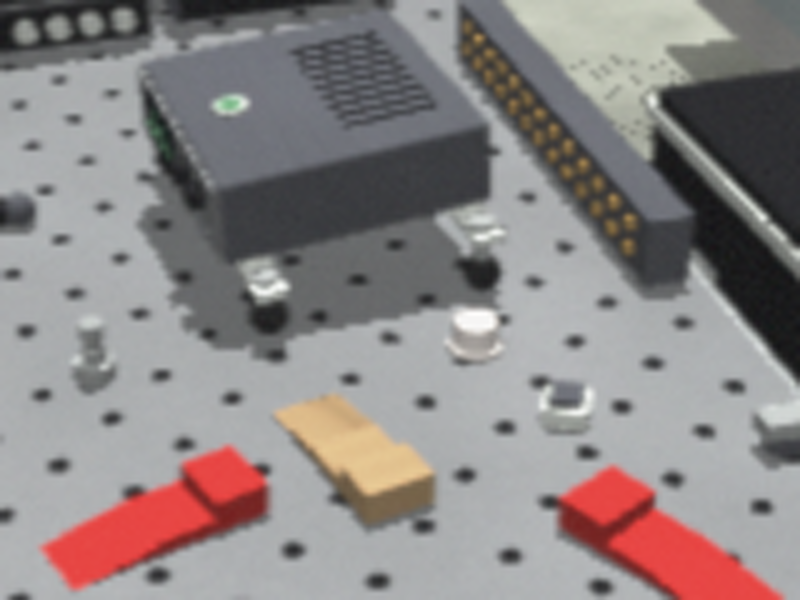

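Run:
```python
from h import *
from rig import env,eyes
T=eyes.camera_params('top');S=eyes.camera_params('side')
D=np.load('top0.npz');p,d=D['p'],D['d']
f=lambda x,y:(140+(x-1.5)/4,120+(y-1.5)/4)
for n,x,y,z in [('thinA',541,260,1),('thinB',556,323,1),('backA',728,220,22),('backB',743,283,22),('step',676,232,22),('step',690,295,22),
 ('FR bar a',440,272,45),('FRbar b',441,305,45),('BR a',425,37,52),('BR b',425,70,52),('FL a',20,300,52),('FLb',20,333,52),('BLa',5,60,53),('BL b',8,96,53)]:
    u,v=f(x,y);print(n,plane(T,u,v,z).round(1),dpt(T,d,u,v).round(1))
g=lambda x,y:(190+(x-2)/5,130+(y-2)/5)
for n,x,y,z in [('foot ctr',268,314,14),('foot bottom',268,329,3),('BRfoot',482,270,14),('heel top back L',362,492,22),('heel top back R',434,466,22),('heel bot L',370,526,0),('thin L',277,413,1),('thin R',336,395,1)]:
    u,v=g(x,y);print(n,plane(S,u,v,z).round(1))
m=cv2.inRange(cv2.cvtColor(p,cv2.COLOR_BGR2HSV),(8,70,90),(28,255,255));m[:, :270]=0;m[:150]=0;m[210:]=0
c=max(cv2.findContours(m,0,1)[0],key=cv2.contourArea);r=cv2.minAreaRect(c);print(r,cv2.boxPoints(r))
for q in cv2.boxPoints(r): print(plane(T,*q,8).round(1))
o=env.get_obs();print(rot(o['orientation']).round(3))
```

```text
thinA [554.  -94.4   1. ] [554.4 -94.5  -3.3]
thinB [ 510.1 -105.1    1. ] [ 509.8 -104.9    6.7]
backA [ 580.6 -222.1   22. ] [ 583.9 -225.4   -5.6]
backB [ 537.3 -232.2   22. ] [ 538.9 -234.6    3.8]
step [ 572.1 -186.4   22. ] [ 573.1 -187.3   12.6]
step [ 528.8 -196.    22. ] [ 530.  -197.5    7. ]
FR bar a [541.1 -25.6  45. ] [545.2 -24.   -1.4]
FRbar b [518.8 -26.5  45. ] [521.8 -25.2   3.3]
BR a [699.9 -13.9  52. ] [710.8 -11.7   1.7]
BR b [677.3 -14.2  52. ] [677.8 -14.1  49.8]
FL a [519.4 253.8  52. ] [519.2 253.3  53.7]
FLb [497.4 253.1  52. ] [500.1 266.    1.5]
BLa [681.2 268.4  53. ] [692.2 283.1  -1.7]
BL b [656.7 265.7  53. ] [666.5 280.1  -0.9]
foot ctr [530.8  -8.9  14. ]
foot bottom [530.  -10.7   3. ]
BRfoot [690.9   4.6  14. ]
heel top back L [ 535.6 -226.2   22. ]
heel top back R [ 584.  -214.1   22. ]
heel bot L [ 538.8 -231.8    0. ]
thin L [ 512.9 -106.2    1. ]
thin R [554.8 -97.4   1. ]
((299.9999694824219, 187.5), (17.454336166381836, 48.0484504699707), 78.69007110595703) [[274.73074 183.65384]
 [321.8461  174.23077]
 [325.2692  191.34616]
 [278.15384 200.76923]]
[556.  -93.8   8. ]
[ 583.4 -224.4    8. ]
[ 535.8 -233.7    8. ]
[ 508.6 -103.6    8. ]
[[ 0.226 -0.    -0.974]
 [ 0.974 -0.001  0.226]
 [-0.001 -1.     0.   ]]
```

Call:
move_arm --pt "-0.032 0 -0.043" --pt "-0.064 0 -0.087" --pt "-0.096 0 -0.13" --pt "-0.128 0 -0.174" --pt "-0.16 0 -0.217" --pt "-0.192 0 -0.26" --pt "-0.224 0 -0.304" --pt "-0.256 0 -0.347" --pt "-0.288 0 -0.39" --pt "-0.32 0 -0.434" --pt "-0.32 0 -0.434" --pt "-0.32 0 -0.434" --twist '[0.08,0.16,0.24,0.32,0.4,0.48,0.56,0.64,0.72,0.8,0.8,0.8]' --claw 0.22

```text
clock: 1.6
tcp_pos: [480.0, 150.7, 231.0]
orientation: [0.681, -0.681, -0.19, 0.19]
force: [-0.8, 0.3, -0.3]
width: 0.22
```

Run:
```python
from h import *
from rig import env
o=env.get_obs();M=rot(o['orientation']);print(o['clock'],o['tcp_pos'],o['force'],o['width'],o['joint_pos'],M.round(3))
t=np.array([556,-265,240]);print(M.T@(t-o['tcp_pos']))
z=np.degrees(np.arctan2(M[1,2],M[0,2]));print(z,np.radians(z-96))
```

```text
1.6 [479.95861853 150.72733628 231.04347825] [-0.80558341  0.29098712 -0.30403646] 0.2202777212058589 [-0.43517167  0.60556532  0.1192661   1.74445465 -0.09518924  0.79793575
  0.27326181] [[ 0.856 -0.001 -0.517]
 [ 0.517  0.     0.856]
 [-0.001 -1.     0.   ]]
[-149.95255701   -9.03878586 -395.12562573]
121.1465517906063 0.43889012426935553
```

Call:
move_arm --pt "-0.017 0 -0.044" --pt "-0.033 0 -0.088" --pt "-0.05 0 -0.132" --pt "-0.067 0 -0.176" --pt "-0.083 0 -0.22" --pt "-0.1 0 -0.264" --pt "-0.117 0 -0.308" --pt "-0.133 0 -0.351" --pt "-0.15 0 -0.395" --pt "-0.15 0 -0.395" --pt "-0.15 0 -0.395" --twist '[0.05,0.1,0.15,0.2,0.25,0.3,0.35,0.4,0.44,0.44,0.44]'

```text
clock: 2.98
tcp_pos: [556.4, -263.7, 231.2]
orientation: [0.706, -0.706, -0.037, 0.037]
force: [0.2, 0.8, -0.0]
width: 0.222
```

Run:
```python
from h import *
from rig import env,eyes
o=env.get_obs();M=rot(o['orientation']);print(o['clock'],o['tcp_pos'],o['force'],o['width'],M.round(3))
for n in ['wrist','side']:
    p,d=eyes.get_image(n);c=eyes.camera_params(n);np.savez(n+'1.npz',p=p,d=d,**c);cv2.imwrite(f'pics/{n}1.png',p)
```

```text
2.975 [ 556.35225556 -263.6919288   231.16109497] [ 0.2188474   0.79733524 -0.0145508 ] 0.22221322653309034 [[ 0.994 -0.    -0.105]
 [ 0.105  0.001  0.994]
 [-0.    -1.     0.001]]
```

View pics/wrist1.png

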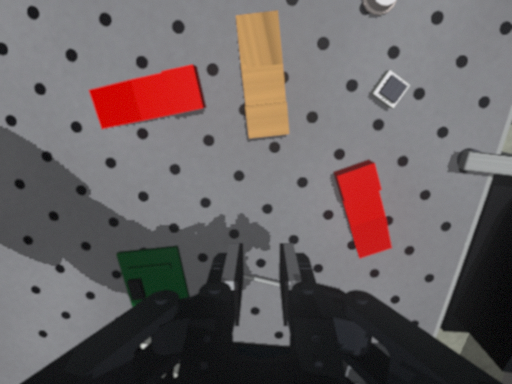

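View pics/side1.png

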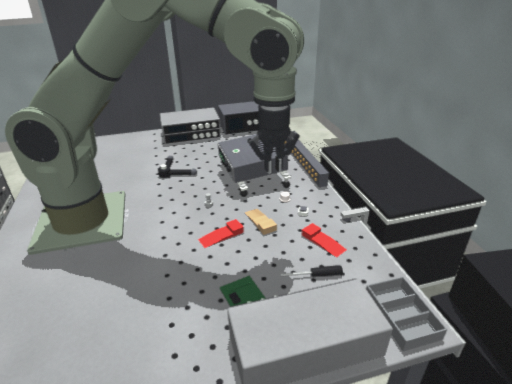

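Run:
```python
from h import *
c=dict(np.load('wrist1.npz'))
for n,u,v,z in [('backB',250,138,22),('backA',288.5,134,22),('thinB',236.5,15,1),('thinA',277,11,1)]: print(n,plane(c,u,v,z).round(1))
```

```text
backB [ 539.3 -229.5   22. ]
backA [ 582.  -220.5   22. ]
thinB [ 511.9 -102.8    1. ]
thinA [554.7 -94.5   1. ]
```

Call:
move_arm --pt "0 0.04 0" --pt "0 0.085 0" --pt "0 0.13 0" --pt "0 0.17 0" --pt "0 0.2 0" --pt "0 0.215 0" --pt "0 0.222 0" --pt "0 0.225 0" --pt "0 0.225 0" --twist '[0,0,0,0,0,0,0,0,0]'

```text
clock: 4.2
tcp_pos: [556.4, -265.4, 7.0]
orientation: [-0.706, 0.706, 0.037, -0.036]
force: [0.4, -0.5, -0.4]
width: 0.22
```

Call:
move_arm --pt "0 0 0.004" --pt "0 0 0.008" --pt "0 0 0.012" --pt "0 0 0.016" --pt "0 0 0.02" --pt "0 0 0.024" --pt "0 0 0.028" --pt "0 0 0.032" --pt "0 0 0.036" --pt "0 0 0.04" --pt "0 0 0.04" --twist '[0,0,0,0,0,0,0,0,0,0,0]'

```text
clock: 5.58
tcp_pos: [552.0, -225.2, 6.4]
orientation: [0.706, -0.706, -0.037, 0.037]
force: [0.2, 0.5, -0.1]
width: 0.219
```

```bash
cat > look.py <<'E'
from h import *
from rig import env,eyes
import sys
k=sys.argv[1]
o=env.get_obs();print(o['clock'],o['tcp_pos'],o['force'])
ims=[]
for n,(x0,y0,x1,y1) in {'top':(140,120,340,220),'side':(200,130,320,250)}.items():
    p,d=eyes.get_image(n);c=eyes.camera_params(n);np.savez(n+k+'.npz',p=p,d=d,**c);cv2.imwrite(f'pics/{n}{k}.png',cv2.resize(p[y0:y1,x0:x1],None,fx=4 if n=='top' else 5,fy=4 if n=='top' else 5,interpolation=2))
p,d=eyes.get_image('wrist');c=eyes.camera_params('wrist');np.savez('wrist'+k+'.npz',p=p,d=d,**c);cv2.imwrite(f'pics/wrist{k}.png',p)
E
python3 look.py 2
```

```text
5.575 [ 551.96247302 -225.15424254    6.36916334] [ 0.15561718  0.50590611 -0.12604473]
```

View pics/wrist2.png

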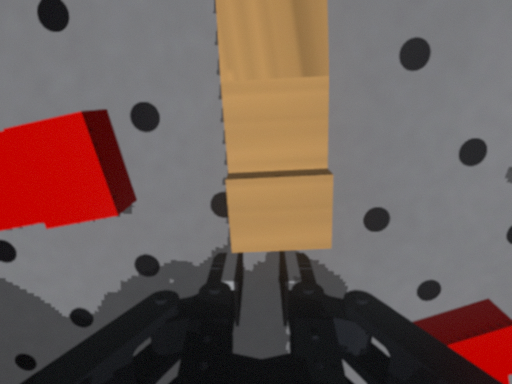

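View pics/side2.png

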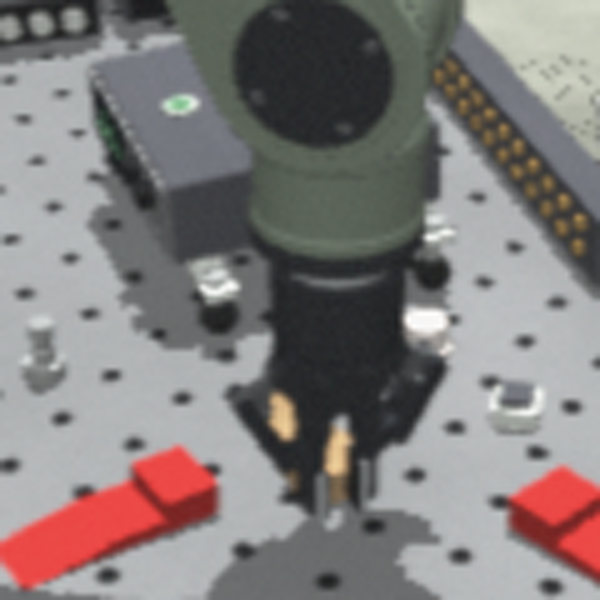

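View pics/top2.png

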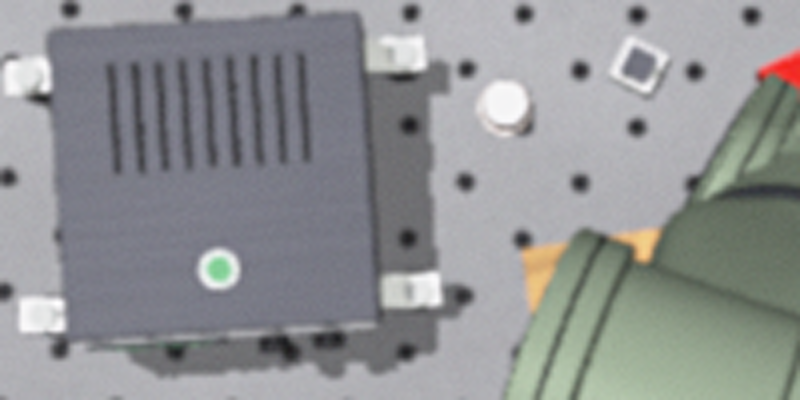

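Run:
```python
from h import *
c=dict(np.load('wrist2.npz'))
for n,u,v,z in [('backB',232,251,22),('backA',331,248,22),('stepB',226,181,22),('stepA',332.5,175,22),('rampB',220.5,81,10),('rampA',328,76.5,10)]: print(n,plane(c,u,v,z).round(1))
t=dict(np.load('top2.npz'))
print(plane(t,140+(521-1.5)/4,120+(251-1.5)/4,1))
```

```text
backB [ 536.5 -214.1   22. ]
backA [ 581.4 -207.9   22. ]
stepB [ 531.5 -181.2   22. ]
stepA [ 576.  -173.9   22. ]
rampB [ 525.1 -141.2   10. ]
rampA [ 569.9 -134.7   10. ]
[560.17676278 -80.42151704   1.        ]
```

Call:
move_arm --pt "0 0 -0.012" --pt "0.009 0 -0.012" --pt "0.009 0 -0.012" --pt "0.009 0 -0.006" --pt "0.0085 0 0" --pt "0.0083 0 0.006" --pt "0.008 0 0.014" --pt "0.0077 0 0.022" --pt "0.0074 0 0.03" --pt "0.0071 0 0.038" --pt "0.0067 0 0.046" --pt "0.0065 0 0.053" --twist '[0,-0.02,-0.04,-0.04,-0.04,-0.04,-0.04,-0.04,-0.04,-0.04,-0.04,-0.04]'

```text
clock: 7.22
tcp_pos: [552.9, -171.6, 6.4]
orientation: [-0.705, 0.705, 0.051, -0.051]
force: [0.0, -1.0, -0.0]
width: 0.22
```

```bash
python3 look.py 3
```

```text
7.225 [ 552.88969595 -171.61711926    6.36920477] [ 0.01104192 -1.00245676 -0.04217834]
```

View pics/wrist3.png

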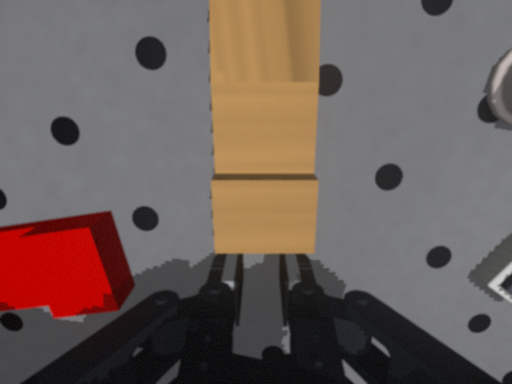

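View pics/side3.png

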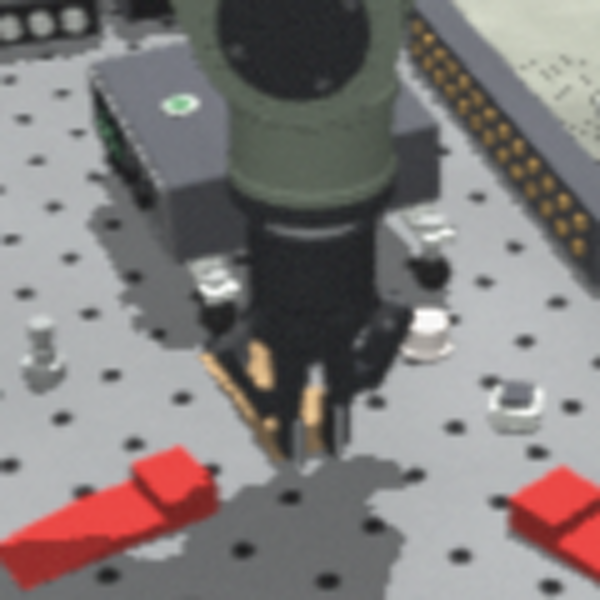

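View pics/top3.png

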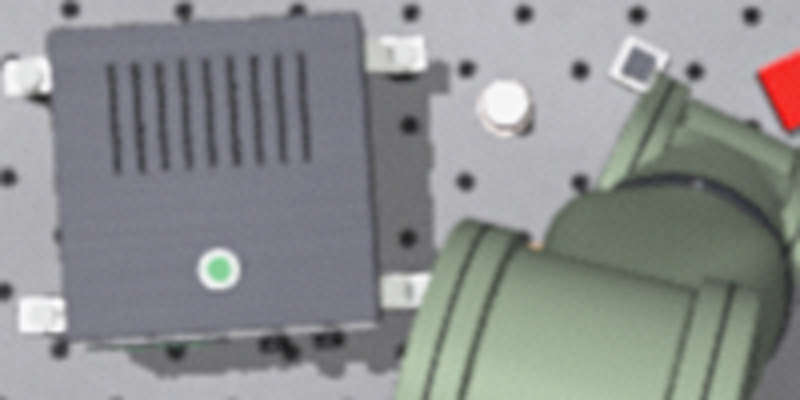

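Run:
```python
from h import *
from rig import env
c=dict(np.load('wrist3.npz'))
P={}
for n,u,v,z in [('backB',214.5,253.5,22),('backA',316,252.5,22),('stepB',212,180,22),('stepA',318,179,22),('rampB',211,82,10),('rampA',319.5,81,10)]: P[n]=plane(c,u,v,z); print(n,P[n].round(1))
b=(P['backA']+P['backB'])/2;r=(P['rampA']+P['rampB'])/2;d=(r-b)[:2];print('len',np.hypot(*d));d/=np.hypot(*d);o=b[:2]+62*d;print(b,o,np.degrees(np.arctan2(d[0],d[1])))
f=np.array([530,-10])-o;print('foot in wedge',f@d,'lat(+x side)',f[0]*d[1]-f[1]*d[0])
M=rot(env.get_obs()['orientation']);print(M.round(3))
t=dict(np.load('top3.npz'))
for u,v in [(250,190),(256,180),(245,215),(270,200)]:print(dpt(t,t['d'],u,v).round(0))
```

```text
backB [ 529.2 -163.2   22. ]
backA [ 575.3 -156.    22. ]
stepB [ 524.8 -128.5   22. ]
stepA [ 569.2 -121.6   22. ]
rampB [518.8 -89.4  10. ]
rampA [564.1 -82.4  10. ]
len 74.47800808826509
[ 552.24461224 -159.56998021   22.        ] [543.23049266 -98.22875714] -8.35980743396573
foot in wedge 89.2148567113189 lat(+x side) -0.2624199181925988
[[ 0.99  -0.    -0.143]
 [ 0.143  0.     0.99 ]
 [-0.    -1.     0.   ]]
[486. -45. 621.]
[503. -54. 606.]
[450. -39. 631.]
[472. -75. 621.]
```

Call:
move_arm --pt "0 0 0.006" --pt "0 0 0.012" --pt "0 0 0.018" --pt "0 0 0.023" --pt "0 0 0.028" --pt "0 0 0.032" --pt "0 0 0.036" --pt "0 0 0.04" --pt "0 0 0.044" --pt "0 0 0.048" --pt "0 0 0.051" --pt "0 0 0.054" --twist '[0,0,0,0,0,0,0,0,0,0,0,0]'

```text
clock: 8.88
tcp_pos: [545.2, -118.5, 6.3]
orientation: [-0.705, 0.705, 0.05, -0.051]
force: [-0.1, -3.4, -0.8]
width: 0.218
```

```bash
python3 look.py 4
```

```text
8.875 [ 545.18647257 -118.52347638    6.3241801 ] [-0.13192351 -3.37422938 -0.83276676]
```

View pics/wrist4.png

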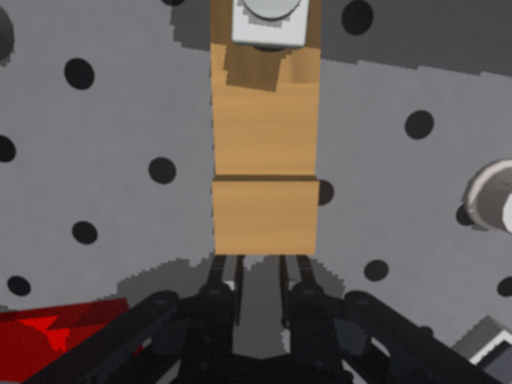

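View pics/side4.png

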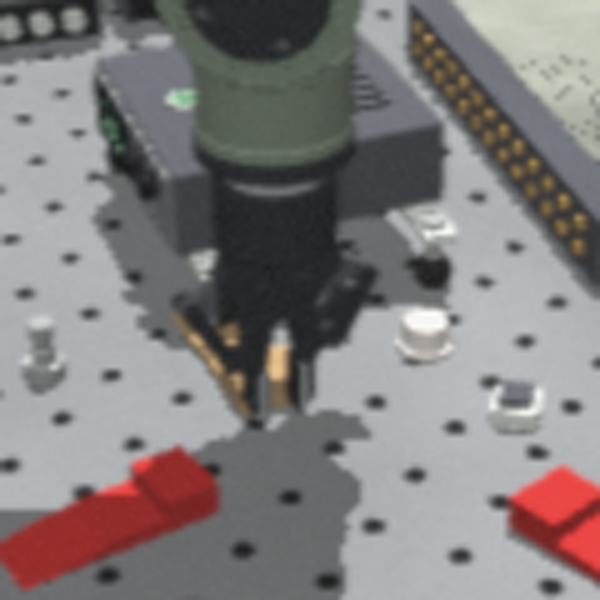

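Run:
```python
from h import *
c=dict(np.load('wrist4.npz'))
for n,u,v,z in [('barL',233,40,49),('barR',305,42,49),('backB',214.5,254,22),('backA',316.5,253.5,22)]: print(n,plane(c,u,v,z).round(1))
```

```text
barL [522.5 -24.2  49. ]
barR [543.4 -21.7  49. ]
backB [ 521.5 -110.    22. ]
backA [ 567.9 -103.    22. ]
```

Call:
move_arm --pt "0 0 0.004" --pt "0 0 0.008" --pt "0 0 0.012" --pt "0 0 0.015" --pt "0 0 0.018" --pt "0 0 0.021" --pt "0 0 0.024" --pt "0 0 0.027" --pt "0 0 0.03" --pt "0 0 0.033" --pt "0 0 0.035" --pt "0 0 0.036" --twist '[0,0,0,0,0,0,0,0,0,0,0,0]'

```text
clock: 10.52
tcp_pos: [540.1, -83.0, 6.3]
orientation: [-0.705, 0.705, 0.051, -0.051]
force: [-0.2, -4.1, -0.6]
width: 0.22
```

```bash
python3 look.py 5
```

```text
10.525 [540.09607014 -82.99620648   6.34904507] [-0.18310604 -4.13137742 -0.60740532]
```

View pics/wrist5.png

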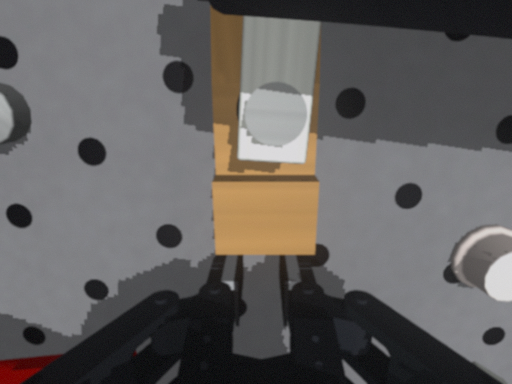

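View pics/side5.png

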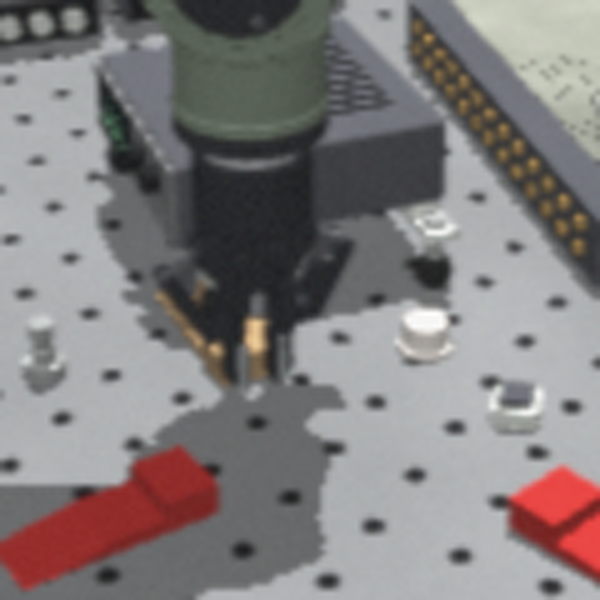

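Run:
```python
from h import *
c=dict(np.load('wrist5.npz'))
Q={}
for n,u,v,z in [('barL',238.5,160,53),('barR',305,162,53),('stemcap',275.5,113,56),('backB',215,254.5,22),('backA',316.5,254,22),('stepB',213,181,22),('stepA',318,180.5,22)]: Q[n]=plane(c,u,v,z);print(n,Q[n].round(1))
b=(Q['backB']+Q['backA'])[:2]/2;s=(Q['stepB']+Q['stepA'])[:2]/2
d=np.array([-.146,.989]);
for nm,o in (('back',b+62*d),('step',s+27*d)):
  for f in ((Q['barL']+Q['barR'])[:2]/2+15*np.array([-.079,.997]),Q['stemcap'][:2]):
    f=f-o;print(nm,f@d,f[0]*d[1]-f[1]*d[0])
```

```text
barL [523.5 -23.   53. ]
barR [544.2 -20.7  53. ]
stemcap [532.5  -7.2  56. ]
backB [516.6 -74.8  22. ]
backA [562.8 -67.8  22. ]
stepB [512.4 -40.   22. ]
stepA [556.5 -33.4  22. ]
back 2.778848411020144 2.3908599265497092
back 2.514733015678755 2.245722736493576
step 2.7674359849310397 2.555456734045832
step 2.5033205895896504 2.4103195439896985
```

Call:
move_arm --pt "0 0 -0.005" --pt "0 0 -0.015" --pt "0 0 -0.03" --pt "0 0 -0.05" --pt "0 -0.03 -0.07" --pt "0 -0.08 -0.09" --pt "0 -0.13 -0.12" --pt "0 -0.17 -0.15" --pt "0 -0.2 -0.18" --pt "0 -0.22 -0.21" --pt "0 -0.22 -0.21" --pt "0 -0.22 -0.21" --twist '[0,0,0,0,0,0,0,0,0,0,0,0]'

```text
clock: 12.18
tcp_pos: [569.6, -291.1, 225.8]
orientation: [0.705, -0.705, -0.05, 0.051]
force: [-0.2, 0.1, -0.3]
width: 0.217
```

```bash
python3 look.py 6
```

```text
12.175 [ 569.59095625 -291.10711402  225.83235   ] [-0.24158452  0.14675858 -0.25393605]
```

View pics/top6.png

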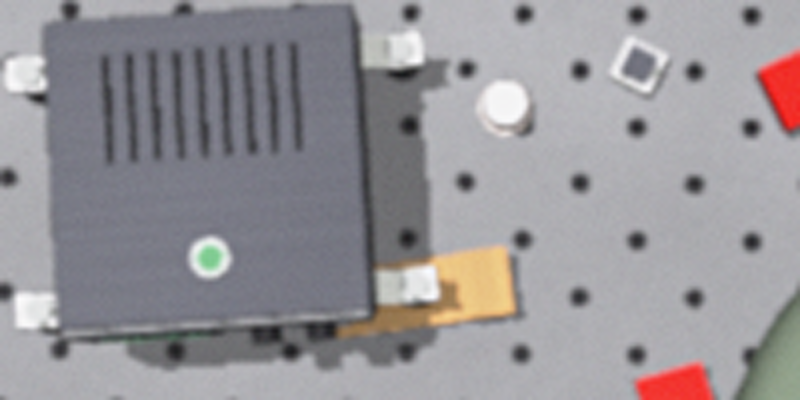

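View pics/side6.png

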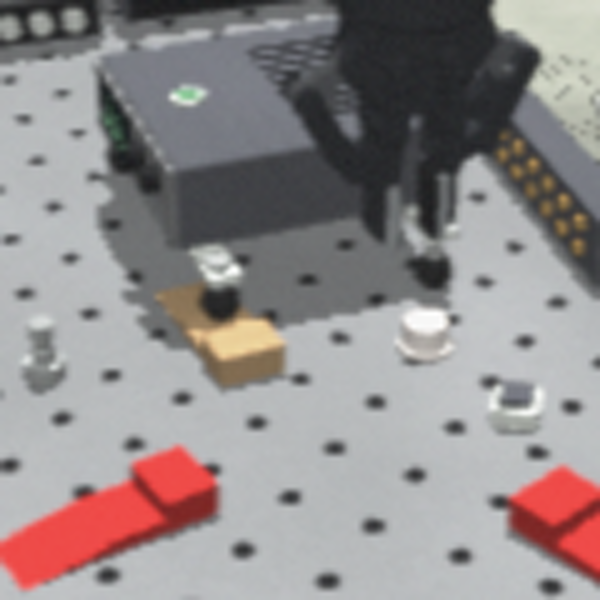

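View pics/wrist6.png

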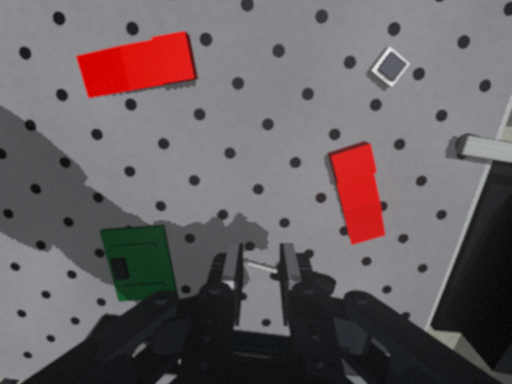

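Run:
```python
from h import *
f=lambda x,y:(140+(x-1.5)/4,120+(y-1.5)/4)
for k,rect in (('2',(160,132,228,196)),('6',(156,130,226,194))):
    t=dict(np.load(f'top{k}.npz'));P=np.array([dpt(t,t['d'],u,v) for u in range(rect[0],rect[2],2) for v in range(rect[1],rect[3],2)])
    P=P[abs(P[:,2]-115)<25];A=np.c_[P[:,:2]-P[:,:2].mean(0),np.ones(len(P))];s=np.linalg.lstsq(A,P[:,2],rcond=None)[0];r=P[:,2]-A@s
    print(k,len(P),'slope deg',np.degrees(s[:2]),'h',s[2],'sd',r.std())
    # shelf reference
    G=np.array([dpt(t,t['d'],u,v) for u in range(60,250,4) for v in range(215,290,4)]);G=G[abs(G[:,2])<12];A=np.c_[G[:,:2],np.ones(len(G))];print(' shelf',np.degrees(np.linalg.lstsq(A,G[:,2],rcond=None)[0][:2]))
T=dict(np.load('top6.npz'))
bA=plane(T,*f(507,245),22);bB=plane(T,*f(519,316),22);b=(bA+bB)[:2]/2;e=(bA-bB)[:2];print(bA,bB,np.hypot(*e));e/=np.hypot(*e);d=np.array([-e[1],e[0]])
bar=(plane(T,*f(437,267),53)+plane(T,*f(438,303),53))[:2]/2+15*np.array([-.079,.997])
o=b+62*d;print(bar,o,(bar-o)@d,(bar-o)@e)
```

```text
2 1081 slope deg [3.2597654  2.45723624] h 116.74912387677935 sd 2.4122245577274866
 shelf [-0.1323447  -0.07276835]
6 1115 slope deg [-0.13213411 -0.0062002 ] h 116.9726725702971 sd 2.2748045947532702
 shelf [-0.15827781 -0.09540967]
[562.1176784  -70.57654304  22.        ] [513.39029814 -79.17850628  22.        ] 49.48081808670239
[530.46342275  -9.32704608] [526.97563533 -13.8215904 ] 3.81977417205075 4.216030714406414
```

Run:
```python
from rig import env,workorder
print(workorder.hand_in());print(env.get_obs()['clock'])
```

```text
the job is handed in; nothing more can be done
None
the job is handed in; nothing more can be done
```

I pushed the wooden wedge thin end first under the short foot and the analyser now stands level. I then backed the arm away and handed the job in at about 12 s of the 45 s allowed. No verdict was reported.

- **Pushing:** I used the sides of the nearly shut fingers on the wedge's back face. The wedge first had to turn about 4 degrees. I then re-centred the fingers once and pushed straight. The pushing force at the stops where I read it reached about 4 N.
- **Level:** The slope of the analyser's top went from about 4.1 degrees to about 0.13 degrees, which matches the measured slope of the shelf itself.
- **Foot on the wedge:** The wrist view before backing away put the foot 2.7 mm along and 2.4 mm sideways from the wedge's origin. The top view afterwards gave 3.8 mm and 4.2 mm. The two disagree by 1 to 2 mm, but both are well inside the limits of 18 and 23 mm.
- **Analyser shift:** It moved only a few mm, by the position of its cross bar.
- **Other things:** The spigot, knob, block and battery plate look undisturbed in the last pictures. I did not check the magic joint and hex driver closely, but the fingers were never down near them.
- **Not measured:** I judged that the foot presses on the wedge and that the analyser has stopped rocking only from the level reading and the pictures.

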